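# Press a bush home in a clamped block and hold the press lever down

## Task

A brass bush has been started, with adhesive, in the pine block under the hand lever press. Fold the wooden hold-down leaf down flat on the block and turn the thumb latch squarely across it so that the block cannot lift; only then press the lever down until the bush is fully home and the sprung nose of the ram is pushed half-way in (5 of its 10 mm), never all the way in. Keep the lever there: the adhesive is still grabbing, so finish while holding the lever down, and leave the things lying around where they are.

Things in the scene. Friction and masses are not known exactly. Their poses are not given: they have to be found in the camera images.
- press: Hand lever press fixed to the table: grey cast column and head (x -23 to 127, y -27 to 27, z 184 to 266 mm) on a plywood board (x -115 to 155, y -75 to 175, z 0 to 18 mm). Origin on the table under the vertical ram axis; z up, x towards the column behind the ram (the lever points to -x), y towards the hold-down leaf. 'Press frame' below means these axes, in mm.
- work_block: The pine block being worked on, 60 x 170 x 30 mm, fixed between fences on the board along y (-35 to 135 mm in the press frame). Origin under its middle; its top is 48 mm above the table.
- leaf (a joint): Wooden hold-down leaf, 100 mm long (x), 75 mm wide (y 60 to 135 in the press frame), 8 mm thick, hinged at its far end on a line along y. 0 = flat on the block (a stop); grows in rad as it swings up towards +x. Starts open at 0.6 to 1.0 rad, stays where it is left (stiff hinge); its lip takes only 1 to 2 N to push down.
- leaf_hinge (a point): Middle of the leaf's hinge line, in the press frame (48, 97.5, 52) mm.
- leaf_lip (a point): Middle of the upper edge of the leaf's free end, 104 mm from the hinge line. With the leaf shut it is at (-56, 97.5, 56) mm in the press frame.
- turnbutton (a joint): Dark steel thumb latch on a wooden post before the leaf. 0 = long arm along +y of the press frame, off the leaf; grows in rad clockwise seen from above; 1.57 = long arm along +x, across the leaf. Starts at 0 to 0.4, stops at 1.65, stays where it is left (0.05 N m friction). It passes over the leaf only when that is shut, and then really keeps it shut.
- turnbutton_grip (a point): Middle of the top of the latch's upright thumb rib, on the vertical pivot at (-88, 97.5, 82) in the press frame. The rib is 10 mm thick, 40 mm long along the latch's bar, z 63 to 82 mm. The post below is 38 x 56 mm, top at z = 56 mm.
- turnbutton_tip (a point): End of the latch's long arm, 48 mm from the pivot, upper face, 63.5 mm above the table. The bar is 18 mm wide and 6 mm thick and reaches 22 mm to the pivot's other side.
- bush (a joint): The brass flanged bush (flange 26 mm wide, 4 mm thick) in the block under the ram. m pressed in: starts at 0 to 0.003, 0.012 = fully home, flange on the block. It takes about 8 N at the ram and does not come back up.
- nose (a joint): The sprung nose under the ram: how far (m) it is pushed into the ram. 0 = fully out, 0.010 = all the way in. Its spring (12 N preload, 2.5 N/mm) gives way only after the bush is home; at 0.005 the dark groove round the nose reaches the ram's end.
- lever: The press lever. Origin on its axis (along y of the press frame) at (36, 0, 225) there; the rod runs at y = -51. At rest its axes match the press's and the rod rises 0.40 rad above level towards -x. Pressed down, it turns about that axis and a return spring lifts it. Force on the handgrip: about 5 N at first, about 14 N with the nose half in.
- ram (a joint): Ram travel down in m, driven by the lever: 36 mm per rad of lever. 0 = at rest (top). The nose meets the bush at 0.010 to 0.013, the bush is home at 0.022, the nose is half in at 0.027 and all the way in at 0.032.
- handgrip (a point): Middle of the lever's black handgrip: a bar 27 mm thick, 92 mm long, along y of the press frame, standing out sideways from the rod's end; 170 mm from the lever's axis, at y = -105 in the press frame; 291 mm above the table at rest, about 167 mm (lever 0.75 rad down) with the nose half in. Press it down from above with closed fingers, or grip it across x.
- marking_gauge: Wooden marking gauge lying down (beam with a square stock), 62 x 201 x 73 mm, origin under its middle. Leave alone.
- tape_measure: Yellow tape measure, standing, 40 x 74 x 66 mm, origin under its middle. Leave alone.
- sanding_block: Cork-brown sanding block lying flat, 65 x 116 x 28 mm, origin under its middle. Leave alone.
- bench_plane: Hand plane standing on its sole, 58 x 235 x 94 mm, origin under its middle. Leave alone.

How it is judged:
By the outcome, as a careful person would: the job done as asked, in the order asked, and still so for the second after the job is handed in, while the arm keeps its last pose, push and grip.
It also fails if it takes over 64 s, if anything falls off the work surface, if the arm or the gripper's body presses on something with over 40 N, if the wrist force passes 120 N, or if a joint passes its speed limit or range.

## Robot

A 6-joint arm with a two-finger parallel gripper is mounted at the origin on a cart in front of the work surface, level with it; the furniture and walls round the work are solid. World frame = base frame: x ahead of the robot, y to its left, z up, the work surface at z = 0. Lengths are in m, angles in degrees, forces in N, time in s.
With the tool pointing down it reaches from about 0.3 to 0.75 m from the base axis. Payload 8.5 kg.
Tool frame: the origin (TCP) lies on the centre line of the jaws, within the pads' length; the fingertips stand 19 mm ahead of it and the grasp point (between the pads) is the TCP (env.tcp_to_tips is the z of the fingertips in the tool frame, in m); z points along the fingers, y is the line along which they close (so a half turn about z gives the same grasp; the last joint's range is limited). The gripper opens to 85 mm and grips with 20 to 120 N. Pads are 22 mm wide; open, the fingers measure 114 mm over their backs; the gripper's body (76 mm by 85 mm) begins 54 mm behind the grasp point. The pads swing forward as they close: fully open they stand 13 mm farther back than shut.
Start: joints at [-88.596, 21.807, 74.336, -0, 83.858, -12.336], TCP at [0.131, -0.534, 0.25] pointing down, gripper open.
Joint ranges: [-178.18, 178.18], [-50.72, 133.34], [12.68, 142.11], [-81.47, 261.47], [9.98, 163.14], [-165.26, 165.26]. Speed limits (degrees/s): [136.94, 136.94, 180, 180, 180, 180].

## Interface

Orientations are given as a 3x3 rotation matrix whose columns are the frame's x, y, z axes.
In Python, from rig import env gives the robot as it stands.
- The arm moves only by the tool servo_tool, never from a script. Its argument "steps" is a list of rows, each an object of numbers: "tx", "ty", "tz": the shift along the world's x, y, z in cm; "yaw": the turn about the world's z in degrees; "claw": the finger opening in cm, from 0 to 8.54. In form: [{"tx": .., "ty": .., "tz": .., "yaw": .., "claw": ..}, ...]. A call has 1 to 20 rows; each row shifts and turns the commanded pose from where the row before left it; what a row does not reach is not made up. A row lasts 1/10 s, in which the tool goes at most 50 mm and 8.59 degrees, less where a joint would pass 70% of its speed; a pose out of reach is approached as far as the arm can. A call with a gripper value outside its range is refused whole. The fingers move at their own pace and stop on an object; "newtons" is the grip in N (left out, the last holds). Time passes only in rows, so rows that do not move let the fingers close. It gives the time, the measured TCP pose, the force, the opening and the grip force at its end, in the units of the state.
- env.observe(): the state, without advancing time (a new reading comes with each control period).
- env.get_image(name): name is "scene" or "top" or "wrist"; returns (picture, depth): 400x640x3 uint8, red, green, blue; 400x640 float32, m along the optical axis (not along the pixel's ray), 0 where there is no reading.
- env.camera_model(name): a dict with "fovy" (degrees; the focal length in pixels is half the picture's height over the tangent of half this angle, whatever the lens; pixels are square), "cx", "cy" (the principal point, pixels), "T" (4x4, takes a point from camera to world coordinates). Camera axes: x right, y down, z forward; pixel columns grow to the right and rows downward; lengths in m; the calibration is good to about 2 mm. A picture is of the moment at which its call begins: read the wrist's pose just before it. camera_model takes no time and is no camera call; for the wrist camera it gives the pose at the moment of the call.
- env.close_job(): hands the job in; it is judged then, once.
The state is a dict: "time_s": time; "q": joint angles; "qvel": joint speeds; "joint_efforts": joint torques, N m; "position": TCP position; "tool_rot": TCP orientation; "ft_force": force on the tool from outside, world axes, zero at the start; "wrist_torque": the same for the moment, N m; "grip_width": finger opening in m; "gripper_force": force on a finger pad.
Only numpy, scipy, OpenCV 4.12 (cv2) and the standard library are available. Lean on these libraries where they do the work, as an engineer would, in place of code of your own. Each camera call takes 0.05 s, during which the arm holds its last target. There are 200 camera calls.

## Working session

There is one attempt and no reset: what is moved stays moved. The work goes in short steps, Python scripts to look and compute and a tool call to move; the robot and the scene stay as the last step left them, time stands still between calls to the robot, and variables do not carry over. Pictures are saved under pics/ and viewed, at most 10 in all, crops included, and the job is handed in when it is done.

Besides the shell and the picture viewer there is one more tool, called after "Emit:" by a JSON object that holds its "api" and its "payload", one argument or row to a line. servo_tool: Moves the arm, as the interface text tells. Its arguments: {"type":"object","properties":{"steps":{"type":"array"},"newtons":{"type":"number"}},"required":["steps"]}

```bash
mkdir -p pics; cat > h.py <<'E'
import numpy as np, cv2
from rig import env
def snap(n,f):
    M=env.camera_model(n); im,d=env.get_image(n)
    cv2.imwrite(f'pics/{f}.png',im[:,:,::-1]); np.savez(f'pics/{f}.npz',d=d,T=M['T'],k=[200/np.tan(np.radians(M['fovy']/2)),M['cx'],M['cy']])
    return im,d
def pt(f,u,v,z=None,dep=None):
    a=np.load(f'pics/{f}.npz'); k,cx,cy=a['k']; T=a['T']
    r=np.array([(u-cx)/k,(v-cy)/k,1.])
    if z is not None:
        w=T[:3,:3]@r; return T[:3,3]+w*(z-T[2,3])/w[2]
    dd=a['d'][int(round(v)),int(round(u))] if dep is None else dep
    return T[:3,:3]@(r*dd)+T[:3,3]
def px(f,P):
    a=np.load(f'pics/{f}.npz'); k,cx,cy=a['k']; T=a['T']
    c=T[:3,:3].T@(np.asarray(P)-T[:3,3]); return c[0]/c[2]*k+cx,c[1]/c[2]*k+cy
E
python3 - <<'E'
from h import *
snap('scene','s0');snap('top','t0')
o=env.observe();print(o['time_s'],o['position'],o['tool_rot'],o['ft_force'],env.tcp_to_tips)
for n in('s0','t0'):print(np.load(f'pics/{n}.npz')['T'].round(3))
E
```

```text
0.1 [ 0.13059905 -0.53402708  0.24975811] [[ 9.71389571e-01  2.37491686e-01 -2.74556711e-05]
 [ 2.37491505e-01 -9.71388678e-01  1.34960186e-03]
 [ 2.93849092e-04 -1.31750966e-03 -9.99999089e-01]] [-0.5982223  -0.69706778  0.26582993] 0.019
[[-0.998 -0.036  0.045  0.48 ]
 [-0.055  0.813 -0.579  0.77 ]
 [-0.016 -0.581 -0.814  1.266]
 [ 0.     0.     0.     1.   ]]
[[ 5.300e-02 -9.110e-01  4.090e-01  1.000e-02]
 [-9.990e-01 -4.900e-02  2.100e-02  8.000e-03]
 [ 1.000e-03 -4.090e-01 -9.120e-01  1.436e+00]
 [ 0.000e+00  0.000e+00  0.000e+00  1.000e+00]]
```

View pics/s0.png

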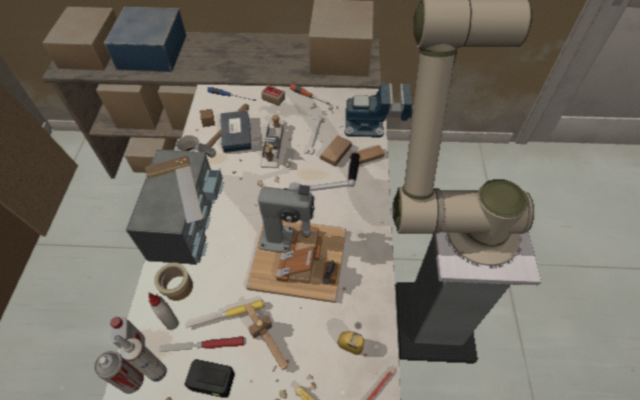

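View pics/t0.png

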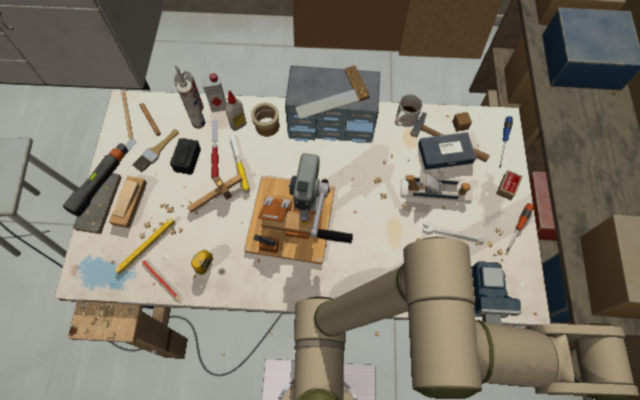

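Scene: the press stands on its board about (300,250), with the bench plane and tape measure clear of it. Top view: board (245–335, 178–262), latch (265,242), leaf (275,208), black handgrip (335,237). I'll enlarge the top view.

```bash
python3 - <<'E'
import cv2
im=cv2.imread('pics/t0.png')[140:280,230:370]
cv2.imwrite('pics/t0c.png',cv2.resize(im,None,fx=4.2,fy=4.2,interpolation=cv2.INTER_CUBIC))
E
```

```text
(no output)
```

View pics/t0c.png

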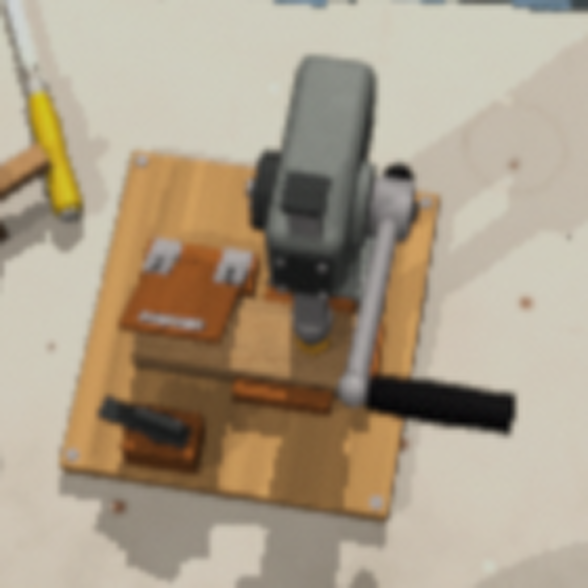

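Crop: board corners near-left (62,470), near-right (387,518), far-right (440,200), far-left (133,150). The latch's long arm points left, with its rib about (150,420). The handgrip runs (370,395)–(512,412).

```bash
cat >> h.py <<'E'
def fit(A,B):
    a=A-A.mean(0);b=B-B.mean(0)
    th=np.arctan2((a[:,0]*b[:,1]-a[:,1]*b[:,0]).sum(),(a*b).sum())
    R=np.array([[np.cos(th),-np.sin(th)],[np.sin(th),np.cos(th)]])
    t=B.mean(0)-R@A.mean(0); return th,R,t,B-(A@R.T+t)
E
python3 - <<'E'
from h import *
c=lambda u,v:(230+(u+.5)/4.2-.5,140+(v+.5)/4.2-.5)
A=np.array([[-115,175],[-115,-75],[155,-75],[155,175]])/1e3
B=np.array([pt('t0',*c(*p),z=.018)[:2] for p in[(62,470),(387,518),(440,200),(133,150)]])
th,R,t,r=fit(A,B);print(np.degrees(th),t,r.round(4)*1e3)
W=lambda x,y,z:np.r_[R@[x/1e3,y/1e3]+t,z/1e3]
for n,p in dict(latch=(-88,97.5,82),hingeM=(48,97.5,52),grip=(-120.6,-105,291),liprshut=(-56,97.5,56)).items():
    q=px('t0',W(*p));print(n,W(*p).round(4),((q[0]-230)*4.2,(q[1]-140)*4.2))
E
```

```text
-6.2213035806701535 [0.55836855 0.06749471] [[-0.5 -3. ]
 [ 2.5  1.8]
 [-3.2  1.3]
 [ 1.2 -0.1]]
latch [0.4815 0.174  0.082 ] (np.float64(157.97382612960726), np.float64(420.9106284409676))
hingeM [0.6167 0.1592 0.052 ] (np.float64(197.3761548799936), np.float64(267.2716579306691))
grip [ 0.4271 -0.0238  0.291 ] (np.float64(441.9231693714972), np.float64(406.60014752906295))
liprshut [0.5133 0.1705 0.056 ] (np.float64(169.83052290028482), np.float64(392.2322261153346))
```

```bash
cat >> h.py <<'E'
_t=np.radians(-6.22);PR=np.array([[np.cos(_t),-np.sin(_t)],[np.sin(_t),np.cos(_t)]]);P0=np.array([.5584,.0675])
def W(x,y,z):return np.r_[PR@[x/1e3,y/1e3]+P0,z/1e3]
def toP(w):return np.r_[PR.T@(np.asarray(w)[:2]-P0),w[2]]*1e3
E
python3 - <<'E'
from h import *
for th in(.5,.6,.7,.8,.9,1.):
    q=px('t0',W(48-104*np.cos(th)+0,97.5,52+104*np.sin(th)));print(th,(q[0]-230)*4.2,(q[1]-140)*4.2)
for f in(0,.2,.4):
    q=px('t0',W(-88+48*np.sin(f),97.5+48*np.cos(f),63.5));print(f,(q[0]-230)*4.2,(q[1]-140)*4.2)
for p in((-12,97.5,180),(-35,97.5,75)):print(W(*p))
E
```

```text
0.5 167.97921429880085 353.5928446793692
0.6 168.43552294644445 342.0932756320882
0.7 169.20343018002478 329.70840084068374
0.8 170.27704716596762 316.5769726863147
0.9 171.646073879768 302.8507819985094
1.0 173.29586262675014 288.69225776966925
0 95.72598559571777 419.3492907518429
0.2 99.78716881804924 407.3830222257933
0.4 106.22111044130536 396.3475367253609
[0.55703441 0.16572619 0.18      ]
[0.53416981 0.16821816 0.075     ]
```

Emit:
{"api": "servo_tool", "payload": {
  "steps": [
    {"tz": 4, "claw": 0},
    {"tz": 4},
    {"tz": 4},
    {"tz": 4},
    {"tx": 2.2, "ty": 4},
    {"tx": 2.2, "ty": 4},
    {"tx": 2.2, "ty": 4},
    {"tx": 2.2, "ty": 4},
    {"tx": 2.2, "ty": 4},
    {"tx": 2.2, "ty": 4}
  ]
}}

```text
invalid input at $.steps[0]: expected keys tx, ty, tz, yaw, claw
```

Emit:
{"api": "servo_tool", "payload": {
  "steps": [
    {"tx": 0, "ty": 0, "tz": 4, "yaw": 0, "claw": 0},
    {"tx": 0, "ty": 0, "tz": 4, "yaw": 0, "claw": 0},
    {"tx": 0, "ty": 0, "tz": 4, "yaw": 0, "claw": 0},
    {"tx": 0, "ty": 0, "tz": 4, "yaw": 0, "claw": 0},
    {"tx": 2.2, "ty": 4, "tz": 0, "yaw": 0, "claw": 0},
    {"tx": 2.2, "ty": 4, "tz": 0, "yaw": 0, "claw": 0},
    {"tx": 2.2, "ty": 4, "tz": 0, "yaw": 0, "claw": 0},
    {"tx": 2.2, "ty": 4, "tz": 0, "yaw": 0, "claw": 0},
    {"tx": 2.2, "ty": 4, "tz": 0, "yaw": 0, "claw": 0},
    {"tx": 2.2, "ty": 4, "tz": 0, "yaw": 0, "claw": 0}
  ]
}}

```text
time_s: 1.1
position: [0.263, -0.2924, 0.4101]
tool_rot: [[0.971, 0.237, -0.0], [0.237, -0.971, 0.0], [0.0, -0.0, -1.0]]
ft_force: [1.9, -0.5, 0.0]
grip_width: -0.0
gripper_force: 0.0
```

Emit:
{"api": "servo_tool", "payload": {
  "steps": [
    {"tx": 2.5, "ty": 4.2, "tz": 0, "yaw": -2, "claw": 0},
    {"tx": 2.5, "ty": 4.2, "tz": 0, "yaw": -2, "claw": 0},
    {"tx": 2.5, "ty": 4.2, "tz": 0, "yaw": -2, "claw": 0},
    {"tx": 2.5, "ty": 4.2, "tz": 0, "yaw": -2, "claw": 0},
    {"tx": 2.5, "ty": 4.2, "tz": 0, "yaw": -2, "claw": 0},
    {"tx": 2.5, "ty": 4.2, "tz": 0, "yaw": -2, "claw": 0},
    {"tx": 2.5, "ty": 4.2, "tz": 0, "yaw": -2, "claw": 0},
    {"tx": 2.5, "ty": 4.2, "tz": 0, "yaw": -2, "claw": 0},
    {"tx": 2.5, "ty": 4.2, "tz": 0, "yaw": -2, "claw": 0},
    {"tx": 2.5, "ty": 4.2, "tz": -2, "yaw": -2, "claw": 0},
    {"tx": 2.5, "ty": 4, "tz": -4, "yaw": 0, "claw": 0},
    {"tx": 0, "ty": 0, "tz": -4, "yaw": 0, "claw": 0},
    {"tx": 0, "ty": 0, "tz": -4, "yaw": 0, "claw": 0},
    {"tx": 0, "ty": 0, "tz": 0, "yaw": 0, "claw": 0}
  ]
}}

```text
time_s: 2.5
position: [0.5295, 0.156, 0.2739]
tool_rot: [[0.994, -0.109, -0.011], [-0.109, -0.994, -0.001], [-0.011, 0.002, -1.0]]
ft_force: [-0.2, -1.3, -0.1]
grip_width: -0.0005
gripper_force: 0.0
```

```bash
python3 - <<'E'
from h import *
o=env.observe();print(toP(o['position']),o['q'])
snap('wrist','w1')
print(px('w1',W(-88,97.5,82)),px('w1',W(-40,135,56)))
E
```

```text
[-38.26949094  84.82677215 273.93188391] [ 4.12312045e+00  2.13993732e+01  7.10264570e+01 -1.02496376e-03
  8.82241291e+01  1.00355823e+02]
(np.float64(306.1896524853461), np.float64(218.468286399818)) (np.float64(274.94796419919993), np.float64(172.79588456281184))
```

View pics/w1.png

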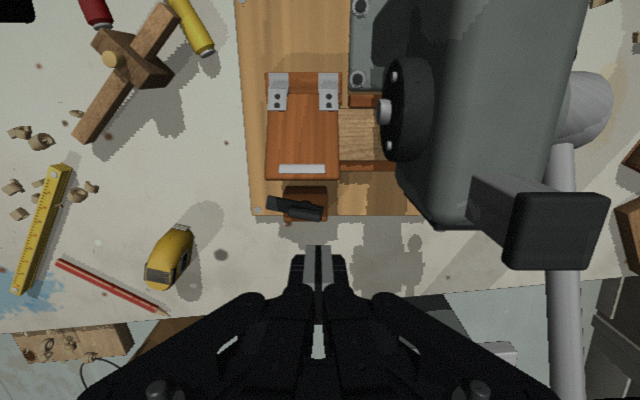

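The wrist view shows the leaf open (265–340, 72–180) with its lip strip at (302,168). The latch rib is about (305,210), its long arm pointing left to (268,203).

Emit:
{"api": "servo_tool", "payload": {
  "steps": [
    {"tx": 1.0, "ty": 0.5, "tz": -4, "yaw": 0, "claw": 0},
    {"tx": 1.1, "ty": 0.5, "tz": -4, "yaw": 0, "claw": 0},
    {"tx": 0, "ty": 0, "tz": -3, "yaw": 0, "claw": 0},
    {"tx": 0, "ty": 0, "tz": -1.5, "yaw": 0, "claw": 0},
    {"tx": -0.3, "ty": 0, "tz": -1, "yaw": 0, "claw": 0},
    {"tx": -0.3, "ty": 0.1, "tz": -1, "yaw": 0, "claw": 0},
    {"tx": -0.3, "ty": 0, "tz": -1, "yaw": 0, "claw": 0},
    {"tx": -0.3, "ty": 0.1, "tz": -1, "yaw": 0, "claw": 0},
    {"tx": -0.3, "ty": 0, "tz": -1, "yaw": 0, "claw": 0},
    {"tx": -0.3, "ty": 0, "tz": -1, "yaw": 0, "claw": 0},
    {"tx": 0, "ty": 0, "tz": 0, "yaw": 0, "claw": 0}
  ]
}}

```text
time_s: 3.65
position: [0.5336, 0.1678, 0.0927]
tool_rot: [[0.994, -0.109, -0.003], [-0.109, -0.994, -0.0], [-0.003, 0.001, -1.0]]
ft_force: [-0.1, 0.1, -0.0]
grip_width: -0.0
gripper_force: 0.0
```

```bash
python3 - <<'E'
from h import *
o=env.observe();print(toP(o['position']),o['ft_force'])
E
```

```text
[-35.53821778  97.02485583  92.65981084] [-0.10539201  0.07277286 -0.03304478]
```

Emit:
{"api": "servo_tool", "payload": {
  "steps": [
    {"tx": 0, "ty": 0, "tz": -0.6, "yaw": 0, "claw": 0},
    {"tx": 0, "ty": 0, "tz": -0.6, "yaw": 0, "claw": 0},
    {"tx": 0, "ty": 0, "tz": -0.4, "yaw": 0, "claw": 0},
    {"tx": 0, "ty": 0, "tz": -0.1, "yaw": 0, "claw": 0},
    {"tx": 0, "ty": 0, "tz": 0, "yaw": 0, "claw": 0}
  ]
}}

```text
time_s: 4.15
position: [0.5346, 0.1678, 0.0769]
tool_rot: [[0.994, -0.109, -0.0], [-0.109, -0.994, -0.0], [-0.0, 0.0, -1.0]]
ft_force: [0.0, 0.8, -0.6]
grip_width: 0.0003
gripper_force: 0.0
```

Emit:
{"api": "servo_tool", "payload": {
  "steps": [
    {"tx": 0, "ty": 0, "tz": -0.2, "yaw": 0, "claw": 0},
    {"tx": 0, "ty": 0, "tz": -0.1, "yaw": 0, "claw": 0},
    {"tx": 0, "ty": 0, "tz": 0, "yaw": 0, "claw": 0}
  ]
}}

```text
time_s: 4.45
position: [0.5347, 0.1679, 0.0749]
tool_rot: [[0.994, -0.109, 0.001], [-0.109, -0.994, 0.0], [0.001, -0.0, -1.0]]
ft_force: [-3.0, 0.0, 7.9]
grip_width: -0.0
gripper_force: 3.9
```

Emit:
{"api": "servo_tool", "payload": {
  "steps": [
    {"tx": 0, "ty": 0, "tz": 3, "yaw": 0, "claw": 0},
    {"tx": 0, "ty": 0, "tz": 4, "yaw": 0, "claw": 0},
    {"tx": -2, "ty": 0, "tz": 4, "yaw": 0, "claw": 0},
    {"tx": -2.5, "ty": 0, "tz": 2, "yaw": 0, "claw": 0},
    {"tx": -1, "ty": 0.5, "tz": 0, "yaw": 0, "claw": 0},
    {"tx": 0, "ty": 0, "tz": 0, "yaw": 0, "claw": 0},
    {"tx": 0, "ty": 0, "tz": 0, "yaw": 0, "claw": 0}
  ]
}}

```text
time_s: 5.15
position: [0.4797, 0.1729, 0.203]
tool_rot: [[0.994, -0.109, -0.001], [-0.109, -0.994, -0.0], [-0.001, 0.0, -1.0]]
ft_force: [0.1, -0.3, -0.8]
grip_width: 0.0001
gripper_force: 0.0
```

```bash
python3 - <<'E'
from h import *
o=env.observe();print(toP(o['position']),o['q'])
im,d=snap('wrist','w2')
print(px('w2',W(-88,97.5,82)))
u,v=map(int,px('w2',W(-75,100,60)))
u0,v0=max(0,u-100),max(0,v-75);print(u0,v0)
cv2.imwrite('pics/w2c.png',cv2.resize(im[v0:v0+150,u0:u0+200,::-1],None,fx=4,fy=4,interpolation=cv2.INTER_CUBIC))
E
```

```text
[-89.67089622  96.24310898 203.01679907] [ 6.49931723e+00  2.02288128e+01  8.51888463e+01 -3.79523126e-03
  7.46627118e+01  1.02747652e+02]
(np.float64(315.7911409613409), np.float64(198.01635146523205))
213 102
```

View pics/w2c.png

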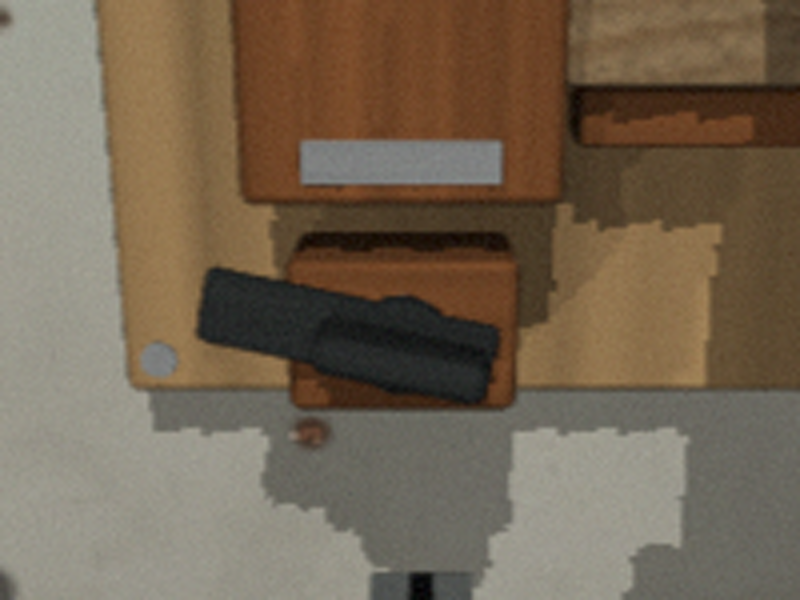

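The leaf is flat. The latch's rib top centre is at crop (403,365), its bar turned about 11.5° from the press's y axis.

```bash
python3 - <<'E'
from h import *
g=lambda u,v:(213+(u+.5)/4-.5,102+(v+.5)/4-.5)
for n,p,z in(('rib',(403,365),.082),('lipL',(245,200),.056),('lipR',(560,200),.056),('postL',(290,262),.056),('postR',(515,262),.056),('tip',(203,305),.0635),('bcorner',(135,388),.018)):
    w=pt('w2',*g(*p),z=z);print(n,w.round(4),toP(w).round(1))
E
```

```text
rib [0.4864 0.1755 0.082 ] [-83.3  99.6  82. ]
lipL [0.5218 0.2085 0.056 ] [-51.6 136.2  56. ]
lipR [0.5139 0.1363 0.056 ] [-51.7  63.6  56. ]
postL [0.5063 0.2003 0.056 ] [-66.2 126.4  56. ]
postR [0.5005 0.1478 0.056 ] [-66.3  73.6  56. ]
tip [0.5    0.2207 0.0635] [-74.6 146.   63.5]
bcorner [0.4675 0.2535 0.018 ] [-110.5  175.    18. ]
```

Emit:
{"api": "servo_tool", "payload": {
  "steps": [
    {"tx": 0.6, "ty": 0.2, "tz": 0, "yaw": 7.85, "claw": 4.5},
    {"tx": 0, "ty": 0, "tz": 0, "yaw": 7.85, "claw": 4.5},
    {"tx": 0, "ty": 0, "tz": 0, "yaw": 7.85, "claw": 4.5},
    {"tx": 0, "ty": 0, "tz": 0, "yaw": 7.85, "claw": 4.5},
    {"tx": 0, "ty": 0, "tz": 0, "yaw": 7.85, "claw": 4.5},
    {"tx": 0, "ty": 0, "tz": 0, "yaw": 7.85, "claw": 4.5},
    {"tx": 0, "ty": 0, "tz": 0, "yaw": 7.85, "claw": 4.5},
    {"tx": 0, "ty": 0, "tz": 0, "yaw": 7.85, "claw": 4.5},
    {"tx": 0, "ty": 0, "tz": -1, "yaw": 7.85, "claw": 4.5},
    {"tx": 0, "ty": 0, "tz": -2, "yaw": 7.85, "claw": 4.5},
    {"tx": 0, "ty": 0, "tz": -3, "yaw": 0, "claw": 4.5},
    {"tx": 0, "ty": 0, "tz": -3, "yaw": 0, "claw": 4.5},
    {"tx": 0, "ty": 0, "tz": -2, "yaw": 0, "claw": 4.5},
    {"tx": 0, "ty": 0, "tz": -0.8, "yaw": 0, "claw": 4.5},
    {"tx": 0, "ty": 0, "tz": 0, "yaw": 0, "claw": 4.5},
    {"tx": 0, "ty": 0, "tz": 0, "yaw": 0, "claw": 4.5}
  ]
}}

```text
time_s: 6.8
position: [0.4861, 0.1749, 0.0865]
tool_rot: [[0.305, 0.952, 0.001], [0.952, -0.305, 0.0], [0.0, 0.001, -1.0]]
ft_force: [0.2, -0.7, -0.2]
grip_width: 0.045
gripper_force: 0.0
```

Emit:
{"api": "servo_tool", "payload": {
  "newtons": 20,
  "steps": [
    {"tx": 0, "ty": 0, "tz": -0.1, "yaw": 0, "claw": 1.8},
    {"tx": 0, "ty": 0, "tz": 0, "yaw": 0, "claw": 1.2},
    {"tx": 0, "ty": 0, "tz": 0, "yaw": 0, "claw": 0.6},
    {"tx": 0, "ty": 0, "tz": 0, "yaw": 0, "claw": 0},
    {"tx": 0, "ty": 0, "tz": 0, "yaw": 0, "claw": 0}
  ]
}}

```text
time_s: 7.3
position: [0.4838, 0.1754, 0.0857]
tool_rot: [[0.305, 0.952, -0.003], [0.952, -0.305, 0.001], [-0.0, -0.003, -1.0]]
ft_force: [-8.4, 3.0, 8.9]
grip_width: 0.0092
gripper_force: 22.5
```

Emit:
{"api": "servo_tool", "payload": {
  "steps": [
    {"tx": -0.3, "ty": 0.1, "tz": 0.2, "yaw": 0, "claw": 0},
    {"tx": 0, "ty": 0, "tz": 0, "yaw": 0, "claw": 0},
    {"tx": 0, "ty": 0, "tz": 0, "yaw": -4, "claw": 0},
    {"tx": 0, "ty": 0, "tz": 0, "yaw": -4, "claw": 0},
    {"tx": 0, "ty": 0, "tz": 0, "yaw": 0, "claw": 0}
  ]
}}

```text
time_s: 7.8
position: [0.4833, 0.1756, 0.0866]
tool_rot: [[0.437, 0.9, 0.001], [0.9, -0.437, -0.0], [0.0, 0.001, -1.0]]
ft_force: [5.5, -0.7, -12.1]
grip_width: 0.0091
gripper_force: 21.2
```

Emit:
{"api": "servo_tool", "payload": {
  "steps": [
    {"tx": 0.1, "ty": 0, "tz": -0.1, "yaw": -5, "claw": 0},
    {"tx": 0, "ty": 0, "tz": 0, "yaw": -5, "claw": 0},
    {"tx": 0, "ty": 0, "tz": 0, "yaw": -5, "claw": 0},
    {"tx": 0, "ty": 0, "tz": 0, "yaw": -5, "claw": 0},
    {"tx": 0, "ty": 0, "tz": 0, "yaw": -5, "claw": 0},
    {"tx": 0, "ty": 0, "tz": 0, "yaw": -5, "claw": 0},
    {"tx": 0, "ty": 0, "tz": 0, "yaw": 0, "claw": 0}
  ]
}}

```text
time_s: 8.5
position: [0.4829, 0.1761, 0.0865]
tool_rot: [[0.827, 0.562, -0.001], [0.562, -0.827, 0.0], [-0.001, -0.001, -1.0]]
ft_force: [-4.4, 2.2, 4.6]
grip_width: 0.0096
gripper_force: 23.4
```

Emit:
{"api": "servo_tool", "payload": {
  "steps": [
    {"tx": -0.1, "ty": 0, "tz": 0, "yaw": -5, "claw": 0},
    {"tx": 0, "ty": 0, "tz": 0, "yaw": -5, "claw": 0},
    {"tx": 0, "ty": 0, "tz": 0, "yaw": -5, "claw": 0},
    {"tx": 0, "ty": 0, "tz": 0, "yaw": -5, "claw": 0},
    {"tx": 0, "ty": 0, "tz": 0, "yaw": -5, "claw": 0},
    {"tx": 0, "ty": 0, "tz": 0, "yaw": -5, "claw": 0},
    {"tx": 0, "ty": 0, "tz": 0, "yaw": -5, "claw": 0},
    {"tx": 0, "ty": 0, "tz": 0, "yaw": -5, "claw": 0},
    {"tx": 0, "ty": 0, "tz": 0, "yaw": 0, "claw": 0},
    {"tx": 0, "ty": 0, "tz": 0, "yaw": 0, "claw": 0}
  ]
}}

```text
time_s: 9.5
position: [0.4826, 0.1769, 0.0865]
tool_rot: [[0.995, -0.098, 0.001], [-0.098, -0.995, 0.002], [0.001, -0.002, -1.0]]
ft_force: [-1.9, 7.7, 1.9]
grip_width: 0.0093
gripper_force: 23.1
```

```bash
python3 - <<'E'
from h import *
o=env.observe();y=o['tool_rot'][:,1];print(np.degrees(np.arctan2(y[1],y[0])),o['wrist_torque'],o['q'])
E
```

```text
-95.6304983664986 [ 1.25485899  0.30954068 -0.04861805] [  6.86154398  28.88902169  93.6167584    0.13899435  57.41806443
 102.41732704]
```

Emit:
{"api": "servo_tool", "payload": {
  "steps": [
    {"tx": 0, "ty": 0.1, "tz": 0, "yaw": -1, "claw": 0},
    {"tx": 0, "ty": 0, "tz": 0, "yaw": 0, "claw": 0},
    {"tx": 0, "ty": 0, "tz": 0, "yaw": 0, "claw": 3},
    {"tx": 0, "ty": 0, "tz": 0, "yaw": 0, "claw": 3},
    {"tx": 0, "ty": 0, "tz": 0, "yaw": 0, "claw": 3},
    {"tx": 0, "ty": 0, "tz": 2, "yaw": 0, "claw": 3},
    {"tx": 0, "ty": 0, "tz": 4, "yaw": 0, "claw": 3},
    {"tx": 0, "ty": 0, "tz": 4, "yaw": 0, "claw": 0},
    {"tx": 0, "ty": 0, "tz": 3, "yaw": 0, "claw": 0},
    {"tx": 0, "ty": 0, "tz": 0, "yaw": 0, "claw": 0},
    {"tx": 0, "ty": 0, "tz": 0, "yaw": 0, "claw": 0}
  ]
}}

```text
time_s: 10.6
position: [0.4824, 0.1767, 0.216]
tool_rot: [[0.993, -0.118, 0.001], [-0.118, -0.993, -0.0], [0.001, -0.0, -1.0]]
ft_force: [-0.4, -0.6, -0.7]
grip_width: -0.0002
gripper_force: 0.0
```

```bash
python3 - <<'E'
from h import *
o=env.observe();print(toP(o['position']))
im,d=snap('wrist','w3')
u,v=map(int,px('w3',W(-65,100,60)))
u0,v0=max(0,u-100),max(0,v-75);print(u0,v0)
cv2.imwrite('pics/w3c.png',cv2.resize(im[v0:v0+150,u0:u0+200,::-1],None,fx=4,fy=4,interpolation=cv2.INTER_CUBIC))
E
```

```text
[-87.35160251 100.37517995 215.97546593]
217 91
```

View pics/w3c.png

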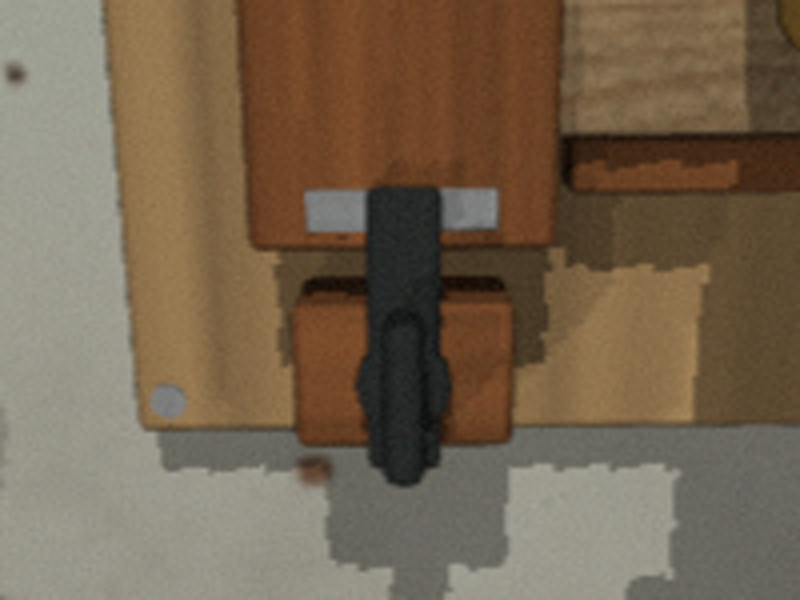

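The latch lies squarely across the flat leaf. Next is the handgrip.

Emit:
{"api": "servo_tool", "payload": {
  "steps": [
    {"tx": 0, "ty": 0, "tz": 4, "yaw": 0, "claw": 0},
    {"tx": 0, "ty": 0, "tz": 4, "yaw": 0, "claw": 0},
    {"tx": 0, "ty": 0, "tz": 4, "yaw": 0, "claw": 0},
    {"tx": 0, "ty": 0, "tz": 4, "yaw": 0, "claw": 0},
    {"tx": 0, "ty": 0, "tz": 0, "yaw": 0, "claw": 0},
    {"tx": -1, "ty": -4, "tz": 0, "yaw": 0, "claw": 0},
    {"tx": -1, "ty": -4, "tz": 0, "yaw": 0, "claw": 0},
    {"tx": -1, "ty": -4, "tz": 0, "yaw": 0, "claw": 0},
    {"tx": -1, "ty": -4, "tz": 0, "yaw": 0, "claw": 0},
    {"tx": -1.5, "ty": -4.4, "tz": 0, "yaw": 0, "claw": 0},
    {"tx": 0, "ty": 0, "tz": 0, "yaw": 0, "claw": 0},
    {"tx": 0, "ty": 0, "tz": 0, "yaw": 0, "claw": 0}
  ]
}}

```text
time_s: 11.85
position: [0.4273, -0.0279, 0.3747]
tool_rot: [[0.993, -0.12, -0.002], [-0.12, -0.993, 0.001], [-0.003, -0.001, -1.0]]
ft_force: [0.8, -0.2, -0.8]
grip_width: -0.0002
gripper_force: 0.0
```

```bash
python3 - <<'E'
from h import *
o=env.observe();print(toP(o['position']),o['position'],o['ft_force'])
im,d=snap('wrist','w4')
print(px('w4',W(-120.6,-105,305)),px('w4',W(-120.6,-151,291)))
E
```

```text
[-119.95589114 -108.98874965  374.65363466] [ 0.42734173 -0.02785037  0.37465363] [ 0.75753257 -0.23194816 -0.81267144]
(np.float64(311.6959264242505), np.float64(224.19505328970172)) (np.float64(372.527753215097), np.float64(216.03357705923852))
```

View pics/w4.png

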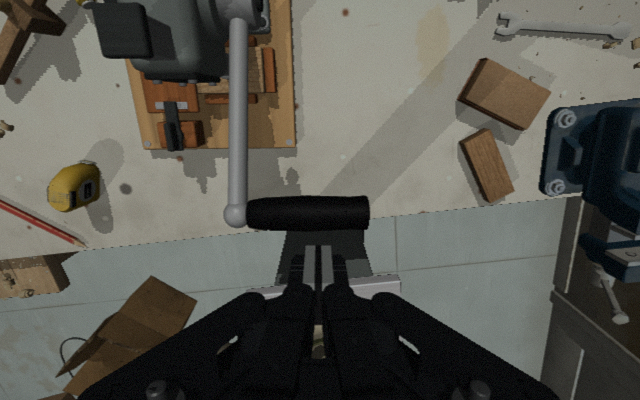

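The handgrip lies at (248–370, 213), directly ahead of and below the fingertips, as predicted to within the wrist camera's known offset.

Emit:
{"api": "servo_tool", "payload": {
  "steps": [
    {"tx": 0.2, "ty": 0, "tz": -2.5, "yaw": 0, "claw": 0},
    {"tx": 0, "ty": 0, "tz": -2, "yaw": 0, "claw": 0},
    {"tx": 0, "ty": 0, "tz": -0.4, "yaw": 0, "claw": 0},
    {"tx": 0, "ty": 0, "tz": -0.2, "yaw": 0, "claw": 0},
    {"tx": 0, "ty": 0, "tz": -0.2, "yaw": 0, "claw": 0},
    {"tx": 0, "ty": 0, "tz": 0, "yaw": 0, "claw": 0}
  ]
}}

```text
time_s: 12.5
position: [0.4299, -0.0268, 0.3239]
tool_rot: [[0.993, -0.117, 0.002], [-0.117, -0.993, -0.0], [0.002, -0.0, -1.0]]
ft_force: [0.1, 1.1, 2.0]
grip_width: -0.0
gripper_force: 0.8
```

Emit:
{"api": "servo_tool", "payload": {
  "steps": [
    {"tx": -0.2, "ty": 0, "tz": -0.5, "yaw": 0, "claw": 0},
    {"tx": -0.2, "ty": 0, "tz": -0.5, "yaw": 0, "claw": 0},
    {"tx": -0.2, "ty": 0, "tz": -0.5, "yaw": 0, "claw": 0},
    {"tx": -0.1, "ty": 0.1, "tz": -0.5, "yaw": 0, "claw": 0},
    {"tx": -0.1, "ty": 0, "tz": -0.5, "yaw": 0, "claw": 0},
    {"tx": -0.1, "ty": 0, "tz": -0.5, "yaw": 0, "claw": 0},
    {"tx": -0.1, "ty": 0, "tz": -0.5, "yaw": 0, "claw": 0},
    {"tx": -0.1, "ty": 0, "tz": -0.5, "yaw": 0, "claw": 0},
    {"tx": -0.1, "ty": 0, "tz": -0.5, "yaw": 0, "claw": 0},
    {"tx": -0.1, "ty": 0, "tz": -0.5, "yaw": 0, "claw": 0},
    {"tx": 0, "ty": 0, "tz": -0.5, "yaw": 0, "claw": 0},
    {"tx": 0, "ty": 0, "tz": -0.5, "yaw": 0, "claw": 0},
    {"tx": 0, "ty": 0, "tz": -0.5, "yaw": 0, "claw": 0},
    {"tx": 0, "ty": 0, "tz": 0, "yaw": 0, "claw": 0}
  ]
}}

```text
time_s: 13.9
position: [0.4161, -0.0261, 0.2585]
tool_rot: [[0.993, -0.118, -0.0], [-0.118, -0.993, -0.0], [-0.0, 0.0, -1.0]]
ft_force: [-4.4, 0.7, 7.7]
grip_width: 0.0003
gripper_force: 3.3
```

Emit:
{"api": "servo_tool", "payload": {
  "steps": [
    {"tx": 0, "ty": 0, "tz": -0.4, "yaw": 0, "claw": 0},
    {"tx": 0, "ty": 0, "tz": -0.4, "yaw": 0, "claw": 0},
    {"tx": 0.1, "ty": 0, "tz": -0.4, "yaw": 0, "claw": 0},
    {"tx": 0, "ty": 0, "tz": -0.4, "yaw": 0, "claw": 0},
    {"tx": 0.1, "ty": 0, "tz": -0.4, "yaw": 0, "claw": 0},
    {"tx": 0, "ty": 0, "tz": -0.4, "yaw": 0, "claw": 0},
    {"tx": 0.1, "ty": 0, "tz": -0.4, "yaw": 0, "claw": 0},
    {"tx": 0.1, "ty": 0, "tz": -0.4, "yaw": 0, "claw": 0},
    {"tx": 0.1, "ty": 0, "tz": -0.3, "yaw": 0, "claw": 0},
    {"tx": 0, "ty": 0, "tz": 0, "yaw": 0, "claw": 0},
    {"tx": 0, "ty": 0, "tz": 0, "yaw": 0, "claw": 0}
  ]
}}

```text
time_s: 15.0
position: [0.4213, -0.0264, 0.2238]
tool_rot: [[0.993, -0.118, -0.0], [-0.118, -0.993, -0.001], [-0.0, 0.001, -1.0]]
ft_force: [-5.2, -0.3, 7.3]
grip_width: -0.0001
gripper_force: 3.4
```

Emit:
{"api": "servo_tool", "payload": {
  "steps": [
    {"tx": 0.1, "ty": 0, "tz": -0.4, "yaw": 0, "claw": 0},
    {"tx": 0.1, "ty": 0, "tz": -0.4, "yaw": 0, "claw": 0},
    {"tx": 0.1, "ty": 0, "tz": -0.4, "yaw": 0, "claw": 0},
    {"tx": 0.1, "ty": 0, "tz": -0.4, "yaw": 0, "claw": 0},
    {"tx": 0.1, "ty": 0, "tz": -0.4, "yaw": 0, "claw": 0},
    {"tx": 0.1, "ty": -0.1, "tz": -0.2, "yaw": 0, "claw": 0},
    {"tx": 0, "ty": 0, "tz": 0, "yaw": 0, "claw": 0},
    {"tx": 0, "ty": 0, "tz": 0, "yaw": 0, "claw": 0}
  ]
}}

```text
time_s: 15.8
position: [0.427, -0.027, 0.202]
tool_rot: [[0.993, -0.118, -0.001], [-0.118, -0.993, -0.0], [-0.001, 0.0, -1.0]]
ft_force: [-6.4, 1.3, 11.6]
grip_width: -0.0001
gripper_force: 5.7
```

```bash
python3 - <<'E'
from h import *
o=env.observe();print(o['position'],o['ft_force'])
for n in('top','scene','wrist'):snap(n,n[0]+'5')
o=env.observe();print(o['position'],o['ft_force'])
a=cv2.imread('pics/s5.png')[190:250,230:330];print(px('s5',W(0,0,80)),px('t5',W(0,0,80)),px('w5',W(0,0,80)))
a=cv2.resize(a,(500,300),interpolation=3)
u,v=map(int,px('t5',W(0,0,80)));b=cv2.resize(cv2.imread('pics/t5.png')[v-50:v+50,u-40:u+10],(300,600),interpolation=3)
w=cv2.resize(cv2.imread('pics/w5.png'),(480,300))
cv2.imwrite('pics/c5.png',np.hstack([np.vstack([a,np.hstack([w,np.zeros((300,20,3),np.uint8)])]),b]))
E
```

```text
[ 0.42696595 -0.02704902  0.2019892 ] [-6.4472065   1.34402862 11.64906898]
[ 0.42693476 -0.02703244  0.20206332] [-6.31813496  1.68300395 11.86971742]
(np.float64(307.33839638297405), np.float64(232.14896506901036)) (np.float64(304.3567191798058), np.float64(218.62684566217976)) (np.float64(171.6147795808446), np.float64(49.36422690979572))
```

View pics/c5.png

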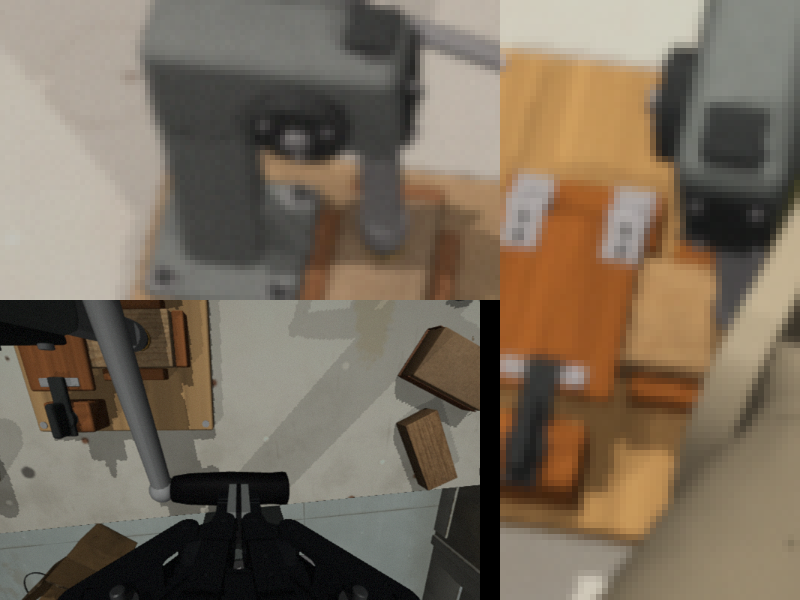

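Emit:
{"api": "servo_tool", "payload": {
  "steps": [
    {"tx": 0.05, "ty": 0, "tz": -0.15, "yaw": 0, "claw": 0},
    {"tx": 0.05, "ty": 0, "tz": -0.1, "yaw": 0, "claw": 0},
    {"tx": 0, "ty": 0, "tz": 0, "yaw": 0, "claw": 0},
    {"tx": 0, "ty": 0, "tz": 0, "yaw": 0, "claw": 0}
  ]
}}

```text
time_s: 16.35
position: [0.4278, -0.0271, 0.1995]
tool_rot: [[0.993, -0.117, -0.001], [-0.117, -0.993, -0.001], [-0.001, 0.001, -1.0]]
ft_force: [-8.5, 1.1, 11.7]
grip_width: 0.0002
gripper_force: 5.8
```

```bash
python3 - <<'E'
from h import *
im,d=snap('wrist','w6');snap('scene','s6')
o=env.observe();print(o['position'],o['ft_force'])
a=cv2.resize(im[5:85,130:230,::-1],(600,480),interpolation=3)
cv2.imwrite('pics/c6.png',a)
for z in(52,60,66,70,75):
  for p in((0,0,z),(0,-13,z)):print(p,[(round((q[0]-130)*6),round((q[1]-5)*6)) for q in[px('w6',W(*p))]])
E
```

```text
[ 0.42781683 -0.02710588  0.19953693] [-8.67191623  0.90467549 10.95953725]
(0, 0, 52) [(337, 301)]
(0, -13, 52) [(430, 300)]
(0, 0, 60) [(311, 293)]
(0, -13, 60) [(408, 292)]
(0, 0, 66) [(292, 287)]
(0, -13, 66) [(390, 286)]
(0, 0, 70) [(278, 282)]
(0, -13, 70) [(378, 281)]
(0, 0, 75) [(260, 276)]
(0, -13, 75) [(362, 275)]
```

View pics/c6.png

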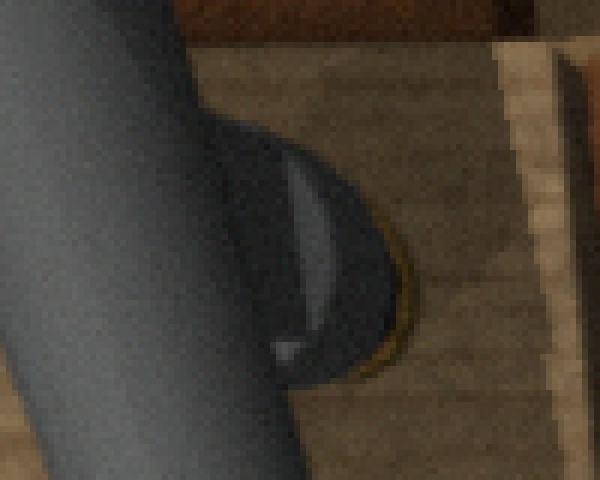

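Emit:
{"api": "servo_tool", "payload": {
  "steps": [
    {"tx": -0.1, "ty": 0, "tz": 0, "yaw": 0, "claw": 0},
    {"tx": 0, "ty": 0, "tz": 0, "yaw": 0, "claw": 0},
    {"tx": 0, "ty": 0, "tz": 0, "yaw": 0, "claw": 0},
    {"tx": 0, "ty": 0, "tz": 0, "yaw": 0, "claw": 0},
    {"tx": 0, "ty": 0, "tz": 0, "yaw": 0, "claw": 0},
    {"tx": 0, "ty": 0, "tz": 0, "yaw": 0, "claw": 0}
  ]
}}

```text
time_s: 17.05
position: [0.4276, -0.0271, 0.1999]
tool_rot: [[0.993, -0.118, 0.001], [-0.118, -0.993, -0.001], [0.001, 0.0, -1.0]]
ft_force: [-4.7, 1.5, 12.9]
grip_width: -0.0002
gripper_force: 6.1
```

```bash
python3 -c "
from rig import env
print(env.close_job())"
```

```text
the job is handed in; nothing more can be done
None
```

The job is handed in at about 17 s: leaf flat, latch squarely across it, bush home, and the lever held down with the nose about 4.8 mm in, worked out from handgrip height and force because the cameras could not show the groove.

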